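# Soap into the low pot, lid over from the tall pot

### The job

Put the bar of soap away: lay it in the open low pot on the glass shelf. Then lift the wooden lid off the tall pot by its knob and close the low pot with it, lowering the lid into place rather than dropping it, so that it sits level and fully home over the soap. Leave both pots standing about where they are, the tall one open, and do not disturb the other things.

Things in the scene. Friction and masses are not known exactly. Their poses are not given: they have to be found in the camera images.
- low_pot: Low round white ceramic pot, open at the start, outer diameter 112 mm, 60 mm high, wall 4 mm (mouth 104 mm wide), floor 6 mm thick, loose. It stands on the glass shelf, whose top is 30 mm above the table. Origin: centre of its underside, z up.
- tall_pot: Tall round white ceramic pot, empty, outer diameter 112 mm, 105 mm high, same mouth (104 mm) and wall as the low pot, loose, on the same shelf. It wears the lid at the start. Origin: centre of its underside, z up.
- lid: Loose round light-wood lid, fits either pot. From below: plug 92 mm wide, 8 mm deep, that drops into the mouth; disc 120 mm wide, 9 mm thick, that rests on the pot's edge; upright cylindrical knob 24 mm wide, 28 mm high. Origin: centre of the plug's underside, z up; disc top at z = 17 mm, knob top at 45 mm. Seated, it is 52 mm above the low pot's origin, 97 mm above the tall pot's. About 0.14 kg.
- soap: Cream-coloured bar of soap with rounded edges, 64 mm along its x, 38 mm along its y, 22 mm high, lying flat on the glass shelf. Origin: centre of its underside. About 0.07 kg.
- soap_center (a point): Centre of the bar of soap.
- tweezers: Bystander: steel tweezers lying on the shelf between the task's places, 90 mm along x, 14 mm wide, 8 mm high. Origin: middle of its underside.
- nail_clipper: Bystander: steel nail clipper lying on the shelf between the task's places, 60 mm along x, 14 mm wide, 15 mm high. Origin: middle of its underside.
- toothbrush_cup: Bystander: white plastic cup, 72 mm in diameter, 95 mm high, with a toothbrush (to 165 mm), at the far edge of the shelf. Origin: centre of its underside.
- cream_jar: Bystander: closed cream jar, 60 mm in diameter, 45 mm high, at the far edge of the shelf. Origin: centre of its underside.
- lotion_bottle: Bystander: closed white bottle, 52 mm in diameter, 130 mm high, at the far edge of the shelf. Origin: centre of its underside.
- nail_brush: Bystander: wooden nail brush, 38 x 85 mm, 30 mm high, at the far edge of the shelf. Origin: centre of its underside.
Mind the look-alikes: they are no part of the job. Of the things that look like the lid, the smallest one is meant.

How it is judged (in metres and radians):
On the way, in this order (a step that is already met when the one before it is completed fails the run):
1. the soap lies inside the low pot, let go, with the lid still on the tall pot (horizontal distance between soap_center and low_pot below 0.046 m and z of soap_center in the frame of low_pot between 0.004 and 0.046 m and contact force between the fingers and soap below 0.5 N and horizontal distance between lid and tall_pot below 0.012 m and z of lid in the frame of tall_pot below 0.102 m), for 0.2 s.
2. the lid has been lifted clear of the tall pot (z of lid in the frame of tall_pot above 0.115 m and contact force between the fingers and lid above 0.3 N), for 0.05 s.
3. the lid is brought down onto the mouth of the low pot (within 12 mm of home) while the fingers still hold it (horizontal distance between lid and low_pot below 0.02 m and z of lid in the frame of low_pot below 0.064 m and contact force between the fingers and lid above 0.3 N), for 0.05 s.
At the end, for the whole second after the job is handed in: The soap is inside the low pot; the lid sits on the low pot, knob up, level within 4 degrees, fully home (within 3 mm in height) and centred within 9 mm; both pots stand upright, within 60 mm of where they started, the tall pot without its lid; all at rest (horizontal distance between soap_center and low_pot below 0.046 m and z of soap_center in the frame of low_pot between 0.004 and 0.046 m and horizontal distance between lid and low_pot below 0.009 m and z of lid in the frame of low_pot between 0.049 and 0.055 m and angle between each of lid, low_pot, tall_pot's own z axis and vertical below 0.07 rad and distance of each of low_pot, tall_pot from where it was at the start of the episode below 0.06 m and linear speed of each of lid, low_pot below 0.02 m/s and linear speed of soap below 0.03 m/s); the robot touches nothing.
It fails at once if a bystander is pushed more than 40 mm or knocked over (distance of any of tweezers, nail_clipper, toothbrush_cup, cream_jar, lotion_bottle, nail_brush from where it was at the start of the episode above 0.04 m or angle between any of tweezers, nail_clipper, toothbrush_cup, cream_jar, lotion_bottle, nail_brush's own z axis and vertical above 0.5 rad).
It fails at once if a pot is tipped by more than 30 degrees (angle between any of low_pot, tall_pot's own z axis and vertical above 0.52 rad).
It also fails if it takes over 64 s, if anything falls off the work surface, if the arm or the gripper's body presses on something with over 40 N, if the wrist force passes 120 N, or if a joint passes its speed limit or range.

### The arm

A 6-joint arm with a two-finger parallel gripper is mounted at the origin on the work surface. World frame = base frame: x ahead of the robot, y to its left, z up, the work surface at z = 0. Lengths are in mm, angles in degrees, forces in N, time in s.
With the tool pointing down it reaches from about 325 to 925 mm from the base axis. Payload 3.1 kg.
Tool frame: the origin (TCP) lies at the very end of the fingers, on their centre line; the grasp point (between the pads) lies grasp_offset behind it (grasp_offset is the distance from the TCP to the grasp point, in mm); z points along the fingers, x is the direction in which the jaws open and shut, and the axes are right-handed (so a half turn about z gives the same grasp; the last joint's range is limited). The gripper opens to 85 mm and grips with 20 to 120 N. Pads are 22 mm wide; open, the fingers measure 114 mm over their backs; the gripper's body (76 mm by 85 mm) begins 54 mm behind the grasp point. The pads swing forward as they close: fully open they stand 13 mm farther back than shut.
Start: joints at [-77.991, 12.427, 92.441, -0, 75.132, -6.429], TCP at [197.693, -592.922, 231.3] pointing down, gripper open.
Joint ranges: [-157.48, 157.48], [-44.54, 120.13], [17.64, 146.25], [-64.5, 244.5], [7.68, 150.69], [-147.95, 147.95]. Speed limits (degrees/s): [159.86, 159.86, 180, 180, 180, 180].

### API

Orientations are given as [roll, pitch, yaw] about the fixed x, y, z axes, in that order (R = Rz(yaw) Ry(pitch) Rx(roll)).
In Python, from station import * gives the robot as it stands. Calls block until the motion is done:
- goto(position, orientation): joint-space move of the TCP to a pose.
- move_l(position, attitude=None, speed=150): straight line of the TCP; attitude=None keeps the orientation; speed is the mean speed in mm/s.
- move_j(angles): joint-space move.
- grip(opening, squeeze=None): finger opening in mm; squeeze is the grip in N (None keeps the last); returns when the fingers have stopped.
- wait(seconds).
- solve_ik(position, orientation): joint angles nearest the present ones, or None.
- get_obs(): the state.
- get_image(name): name is "side" or "top"; returns the picture (480x640x3 uint8, red, green, blue); there is no depth.
- get_calibration(name): a dict with "fx", "fy", "cx", "cy" (pixels), "R" (3x3) and "t" (3): a world point X has camera coordinates R X + t. Camera axes: x right, y down, z forward; pixel columns grow to the right and rows downward; lengths in mm; the calibration is good to about 2 mm. A picture is of the moment at which its call begins. get_calibration takes no time and is no camera call.
A pose or a line that the arm cannot do raises Unreachable and nothing moves.
- sign_off(): hands the job in, once; it reports no verdict.
Trained networks look in the newest picture that a camera, given by its name, has taken for a name from the list of things; names that differ only in an ending like _2 or _b are one class to them, and where a whole thing is asked for, a point or a joint stands for the part that bears it (a point fixed in the world has none). Each returns a list of dicts, best first, with "score" (0 to 1); they miss things now and then, are a little off and sometimes report something else, mostly with a low value. They report only what shows in the picture. A call takes as long as a camera call. They do not tell look-alikes from the thing itself.
- spot_in(name, camera): "extent" ([centre column, centre row, width, height] in pixels, round what is visible of it).
- regions_of(name, camera): "region" (480x640 bool, what is visible of it) and "extent" ([centre column, centre row, width, height] in pixels, round what is visible of it).
The state is a dict: "t": time; "joint_pos": joint angles; "qvel": joint speeds; "effort": joint torques, N m; "tcp_pos": TCP position; "ee_rot": TCP orientation; "wrist_force": force on the tool from outside, world axes, zero at the start; "moment": the same for the moment, N m; "grip_width": finger opening in mm.
Only numpy, scipy, OpenCV 4.12 (cv2) and the standard library are available. Lean on these libraries where they do the work, as an engineer would, in place of code of your own. Each camera call takes 0.05 s, during which the arm holds its last target. There are 200 camera calls.

## Working session

There is one attempt and no reset: what is moved stays moved. The work goes in short steps, each a Python script; the robot and the scene stay as the last script left them, time stands still between calls to the robot, and variables do not carry over. Pictures are saved under pics/ and viewed, about 8 in all and at most 12, crops included, and the job is handed in when it is done.

```bash
mkdir -p pics; ls
python3 - <<'E'
from station import *
import cv2,json
o=get_obs();print(o)
for c in("top","side"):
    im=get_image(c);cv2.imwrite(f"pics/{c}0.png",im[:,:,::-1])
    k=get_calibration(c);print(c,k)
    for n in("low_pot","tall_pot","lid","soap","tweezers","nail_clipper","toothbrush_cup","cream_jar","lotion_bottle","nail_brush"):
        print(n,[([round(float(v)) for v in d["extent"]],round(d["score"],2)) for d in spot_in(n,c)])
E
```

```text
pics
{'t': 0.0, 'joint_pos': array([-7.79917915e+01,  1.24774728e+01,  9.25297023e+01, -1.23320504e-03,
        7.51316858e+01, -6.43055275e+00]), 'qvel': array([ 0.01805203, -0.05724963, -0.06049069, -0.07401487,  0.07525719,
        0.10406758]), 'effort': array([ 1.79446790e-03, -3.96835005e+01, -3.03851688e+01, -1.31547545e-04,
        9.67299478e-03,  1.26784283e-05]), 'tcp_pos': array([ 197.50394512, -592.10468742,  229.949376  ]), 'ee_rot': array([-1.79985631e+02,  1.38120655e-01, -7.15609036e+01]), 'wrist_force': array([-0.53807523,  0.51076975,  0.65094698]), 'moment': array([-0.01565148, -0.01827209, -0.02615854]), 'grip_width': 85.41245118904011}
top {'fx': 463.1866807133684, 'fy': 463.1866807133684, 'cx': 318.5522345952314, 'cy': 239.30327731055777, 'R': array([[-9.59302206e-03, -9.99953779e-01,  6.43700233e-04],
       [-9.97450523e-01,  9.52348058e-03, -7.07231045e-02],
       [ 7.07137053e-02, -1.32050744e-03, -9.97495779e-01]]), 't': array([ -78.6361525 ,  533.59487296, 1238.82894166])}
low_pot [([168, 212, 50, 40], 0.75), ([302, 252, 27, 17], 0.41), ([248, 146, 31, 4
[... 447 characters left out ...]
6, 'fy': 469.2981988488476, 'cx': 322.21254239547744, 'cy': 238.68814390980447, 'R': array([[-0.79892127, -0.60110199,  0.02003008],
       [-0.44660157,  0.57061105, -0.68916621],
       [ 0.4028298 , -0.55953501, -0.7243264 ]]), 't': array([351.96693591, 349.12643489, 840.68328502])}
low_pot [([150, 355, 71, 72], 0.83)]
tall_pot [([363, 198, 55, 45], 0.96)]
lid [([364, 172, 50, 32], 0.55)]
soap [([315, 276, 23, 26], 0.82), ([365, 175, 51, 31], 0.58)]
tweezers [([254, 325, 41, 22], 0.6)]
nail_clipper [([324, 240, 22, 17], 0.74)]
toothbrush_cup [([180, 226, 35, 75], 0.91)]
cream_jar [([230, 214, 20, 29], 0.6)]
lotion_bottle [([272, 170, 22, 45], 0.77)]
nail_brush [([148, 287, 39, 40], 0.88)]
```

View pics/top0.png

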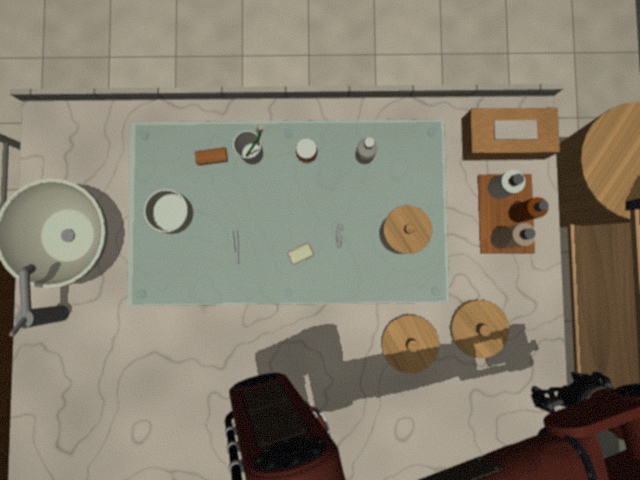

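View pics/side0.png

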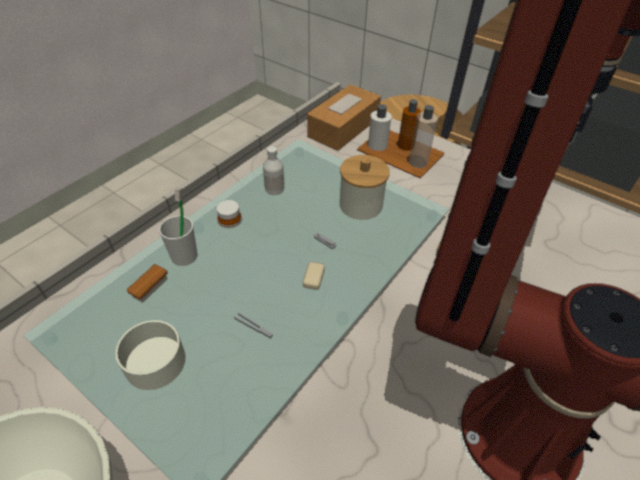

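The top view shows three lid-like discs: (409,230) on the tall pot, (411,344) on the table and (480,328) on the table; the round board at the right edge is furniture. I choose (409,230): it is the smallest (44–50 px against about 58) and sits on the tall pot. The low pot is at (168,212) and the soap at (301,253). In the top view the tweezers are at (237,247) and the clipper at (339,236).

```bash
cat > h.py <<'E'
from station import *
import numpy as np, cv2
from scipy.optimize import minimize
D=[180,0,0]
def proj(P,k):
    c=np.asarray(P,float)@np.array(k["R"]).T+np.array(k["t"])
    return np.c_[k["fx"]*c[:,0]/c[:,2]+k["cx"],k["fy"]*c[:,1]/c[:,2]+k["cy"]]
a=np.linspace(0,2*np.pi,72,endpoint=False)
def cyl(r,z0,z1): return np.vstack([np.c_[r*np.cos(a),r*np.sin(a),0*a+z] for z in(z0,z1)])
def box(l,w,z0,z1): return np.array([[x*l/2,y*w/2,z] for x in(-1,1) for y in(-1,1) for z in(z0,z1)])
def place(M,x,y,yaw=0):
    c,s=np.cos(yaw),np.sin(yaw); return M@np.array([[c,s,0],[-s,c,0],[0,0,1]])+[x,y,0]
S=6
def hull(parts,p,k,roi):
    m=np.zeros((roi[3]*S,roi[2]*S),np.uint8)
    for M in parts:
        q=(proj(place(M,*p),k)-[roi[0]-.5,roi[1]-.5])*S
        cv2.fillConvexPoly(m,cv2.convexHull(np.round(q*16).astype(np.int32)),1,shift=4)
    return m>0
def pick(name,cam,near):
    """region whose extent centre lies nearest `near`"""
    L=regions_of(name,cam)
    L=[d for d in L if np.hypot(*(np.array(d["extent"][:2])-near))<30]
    return max(L,key=lambda d:d["score"])["region"] if L else None
def fit(parts,regs,p0):
    """regs: {cam: mask}; joint IoU fit"""
    J=[]
    for cam,m in regs.items():
        if m is None: continue
        x,y,w,h=cv2.boundingRect(m.astype(np.uint8)); roi=(x-15,y-15,w+30,h+30)
        ys=max(roi[1],0); 
        b=np.kron(m[roi[1]:roi[1]+roi[3],roi[0]:roi[0]+roi[2]],np.ones((S,S)))>0
        J.append((cam,get_calibration(cam),roi,b))
    def ious(p):
        r=[]
        for _,k,roi,b in J:
            h=hull(parts,p,k,roi); r.append((h&b).sum()/max((h|b).sum(),1))
        return r
    n=len(p0); st=np.vstack([p0]+[np.array(p0)+np.eye(n)[i]*(12 if i<2 else .4) for i in range(n)])
    r=minimize(lambda p:-sum(ious(p)),p0,method="Nelder-Mead",options=dict(initial_simplex=st,xatol=.05,fatol=1e-5))
    return r.x,np.round(ious(r.x),3)
def ray(uv,cam,z):
    k=get_calibration(cam);R=np.array(k["R"]);t=np.array(k["t"])
    d=R.T@[(uv[0]-k["cx"])/k["fx"],(uv[1]-k["cy"])/k["fy"],1];c=-R.T@t
    return (c+d*(z-c[2])/d[2])[:2]
MODEL=dict(low_pot=[cyl(56,30,90)],tall_pot=[cyl(56,30,127)],lid=[cyl(60,135,144),cyl(12,144,172)],soap=[box(62,36,30,52)],
 tweezers=[box(90,14,30,38)],nail_clipper=[box(60,14,30,45)])
E
python3 - <<'E'
from h import *
T=dict(low_pot=((168,212),(150,355),90),lid=((409,230),(364,172),144),soap=((301,253),(315,276),52),nail_clipper=((339,236),(324,240),45),tweezers=((237,247),(254,325),38))
im={c:get_image(c) for c in("top","side")}
print("go",{k:v for k,v in globals().items() if k in("grasp_offset",)})
for n,(tp,sd,z) in T.items():
    p0=ray(tp,"top",z); print(n,"top ray",p0.round(1),"side", end=" ")
    q={"top":pick(n,"top",tp),"side":pick(n,"side",sd)}
    yaw=n in("soap","tweezers","nail_clipper")
    for cams in(("top",),("side",),("top","side")):
        r={c:q[c] for c in cams if q[c] is not None}
        if r:
            best=max((fit(MODEL[n],r,list(p0)+([y] if yaw else [])) for y in ((0,.8,1.6,2.4) if yaw else (0,))),key=lambda f:f[1].sum())
            print(cams,best[0].round(2),best[1],end=" ")
    print()
big=cv2.hconcat([cv2.resize(im["top"][190:290,140:440],(800,267),interpolation=2)]); s=cv2.resize(im["side"][130:400,100:420],(640,540))
cv2.imwrite("pics/crop0.png",cv2.vconcat([big,cv2.resize(s,(800,333)) ])[:600,:,::-1])
E
```

```text
go {'grasp_offset': 18.700000000000003}
low_pot top ray [601.9 302.8] side ('top',) [606.63 311.04] [0.971] ('side',) [606.24 307.8 ] [0.982] ('top', 'side') [606.34 309.03] [0.952 0.971] 
lid top ray [ 544.7 -305.2] side ('top',) [ 546.61 -302.16] [0.97] ('side',) [ 546.54 -305.28] [0.954] ('top', 'side') [ 546.13 -303.1 ] [0.965 0.942] 
soap top ray [494.7 -37. ] side ('top',) [492.78 -34.14  -1.19] [0.911] ('side',) [493.26 -37.81  -1.13] [0.913] ('top', 'side') [492.36 -35.08  -1.14] [0.898 0.902] 
nail_clipper top ray [ 539.3 -138.2] side ('top',) [ 5.4082e+02 -1.3685e+02 -5.0000e-02] [0.745] ('side',) [ 5.3889e+02 -1.3981e+02 -1.5000e-01] [0.718] ('top', 'side') [ 5.4002e+02 -1.3752e+02 -7.0000e-02] [0.738 0.689] 
tweezers top ray [512.9 134.3] side ('side',) [512.77 136.03   3.22] [0.645] ('top', 'side') [512.77 136.03   3.22] [0.645]
```

View pics/crop0.png

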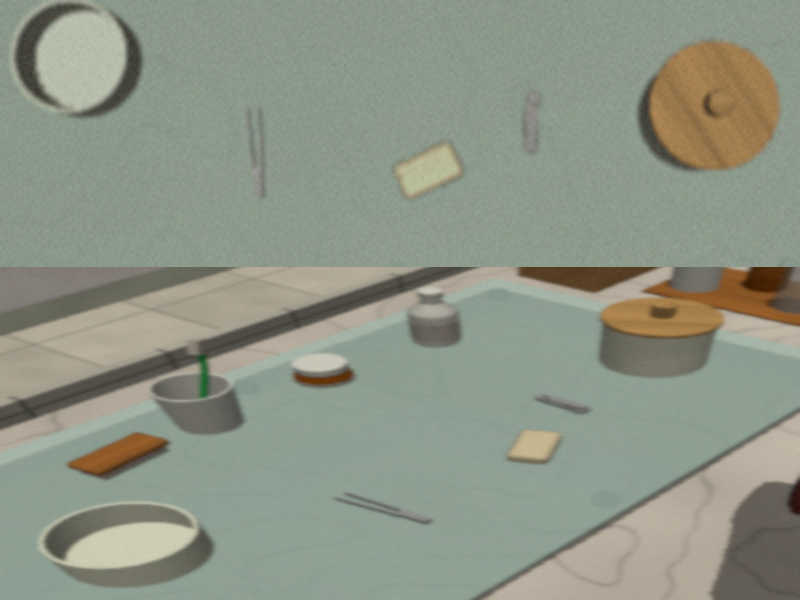

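The crop confirms the choice: the lid with its knob sits on the tall pot, and the two cameras agree within about 3 mm on every target. The low pot is at (606,309), the lid at (546.5,-303.5), and the soap at (493,-36) with its long axis at -65°. Next I pick up the soap.

Run:
```python
from h import *
def st(m):
    o=get_obs();print(m,round(o["t"],2),o["tcp_pos"].round(1),o["wrist_force"].round(1),round(o["grip_width"],1),o["ee_rot"].round(1))
A=[180,0,25]
for P in([492.7,-36,140],[606.3,309,160],[546.5,-303.5,230]): print(solve_ik(P,A))
goto([492.7,-36,140],A); st("above")
move_l([492.7,-36,60],speed=120); move_l([492.7,-36,32],speed=60); st("down")
grip(30,40); st("grip")
move_l([492.7,-36,140],speed=100); st("up")
for c in("top","side"): cv2.imwrite(f"pics/g_{c}.png",get_image(c)[:,:,::-1])
i=cv2.imread("pics/g_side.png")[180:330,220:420]; cv2.imwrite("pics/g.png",cv2.resize(i,(800,600),interpolation=2))
```

```text
[-1.23250215e+01  2.20594418e+00  1.14326820e+02 -2.54444375e-14
  6.34672359e+01 -3.73250215e+01]
[ 2.11014032e+01  2.25643798e+01  8.75684714e+01 -2.54444375e-14
  6.98671487e+01 -3.89859679e+00]
[-3.54750860e+01  1.25001437e+01  9.24971233e+01 -2.54444375e-14
  7.50027331e+01 -6.04750860e+01]
above 3.98 [493.1 -36.8 140.3] [ 0.4  0.9 -0.2] 85.1 [180.   -0.   24.9]
down 5.41 [492.4 -35.9  31.6] [ 0.4  1.4 -0.7] 85.0 [-180.    0.   25.]
grip 5.91 [493.3 -36.1  32.5] [0.4 0.7 1.5] 37.2 [ 1.8e+02 -1.0e-01  2.5e+01]
up 7.14 [491.9 -35.8 139.1] [ 0.1 -0.  -0.9] 36.9 [-1.799e+02  1.000e-01  2.500e+01]
```

View pics/g.png

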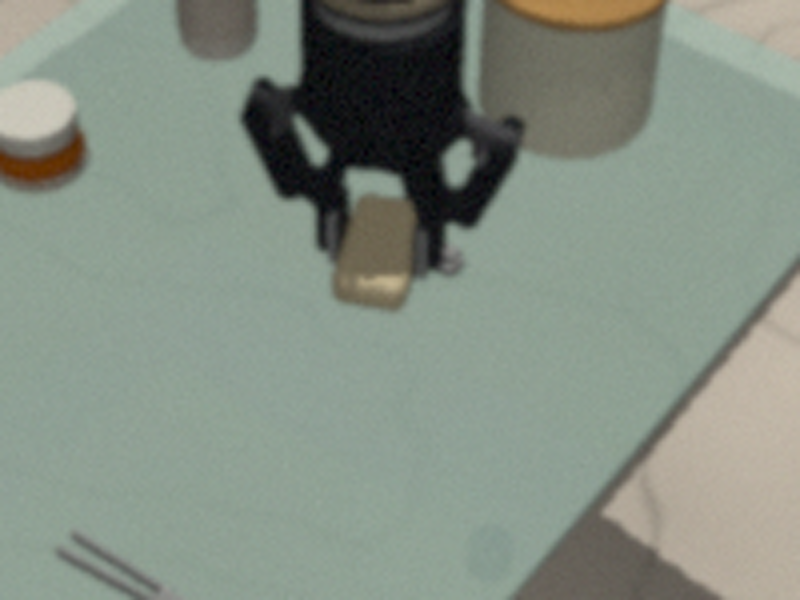

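The soap hangs level and centred between the pads. The linkage knuckles stick out near z = TCP+57, so I'll lower it into the pot while watching the wrist force.

```bash
cat >> h.py <<'E'
def st(m):
    o=get_obs();print(m,round(o["t"],2),o["tcp_pos"].round(1),o["wrist_force"].round(1),round(o["grip_width"],1),o["ee_rot"].round(1));return o
E
python3 - <<'E'
from h import *
A=[180,0,25]; P=[606.3,309]
goto(P+[150],A); st("above")
move_l(P+[70],speed=100); st("70")
f0=get_obs()["wrist_force"][2]
for z in(60,54,50,47,45,43):
    move_l(P+[z],speed=50); o=st(z)
    if o["wrist_force"][2]-f0>4: break
wait(.2)
grip(52); st("open")
move_l(P+[160],speed=120); st("up"); 
move_l([500,150,230]); st("away")
for c in("top","side"): get_image(c)
r={"low_pot":((168,212),(150,355))}
q={"top":pick("low_pot","top",(168,212)),"side":pick("low_pot","side",(150,355))}
print(fit(MODEL["low_pot"],q,P))
for n in("soap","lid"):
  for c in("top","side"): print(n,c,[([round(float(v)) for v in d["extent"]],round(d["score"],2)) for d in spot_in(n,c)])
t=get_image("top")[170:250,120:220];s=get_image("side")[300:400,90:215]
cv2.imwrite("pics/pl.png",cv2.hconcat([cv2.resize(x,(400,320),interpolation=2) for x in(t,s)])[:,:,::-1])
E
```

```text
above 8.6 [606.3 307.6 149.8] [-0.2  0.4 -0.8] 37.1 [1.80e+02 1.00e-01 2.49e+01]
70 9.55 [607.  309.3  70.8] [ 0.1  0.4 -0.4] 37.3 [ 1.8e+02 -1.0e-01  2.5e+01]
60 9.9 [605.8 308.8  59.5] [-0.3 -0.5 -0.6] 37.0 [-1.8e+02  1.0e-01  2.5e+01]
54 10.17 [605.8 308.8  53.3] [ 0.3 -0.9 -0.9] 36.9 [-1.8e+02  1.0e-01  2.5e+01]
50 10.42 [606.  308.9  49.6] [ 0.3  0.3 -1.6] 36.9 [-180.    0.   25.]
47 10.67 [606.1 308.9  46.7] [ 0.  -0.3 -1.4] 37.0 [-180.    0.   25.]
45 10.92 [606.1 309.   44.8] [ 0.5 -0.5 -0.5] 37.5 [-180.    0.   25.]
43 11.17 [606.1 308.9  42.8] [ 0.2  0.3 -1.4] 36.9 [180.   0.  25.]
open 11.66 [606.5 309.1  43.3] [-0.3 -1.2  1.5] 51.9 [180.  -0.  25.]
up 12.78 [605.4 308.7 158.6] [0.1 0.7 1.1] 51.9 [-1.8e+02  1.0e-01  2.5e+01]
away 14.29 [500.1 150.4 229.7] [ 0.2 -0.7 -0.2] 51.7 [-180.    0.   25.]
(array([606.05334068, 308.61737271]), array([0.42, 0.77]))
soap top [([170, 207, 27, 10], 0.65)]
soap side [([152, 356, 34, 36], 0.69)]
lid top [([409, 346, 59, 55], 0.9), ([410, 232, 48, 47], 0.81), ([480, 328, 57, 58], 0.65)]
lid side [([486, 206, 60, 42], 0.9), ([470, 258, 68, 55], 0.89), ([367, 174, 54, 31], 0.7), ([146, 284, 40, 37], 0.53)]
```

View pics/pl.png

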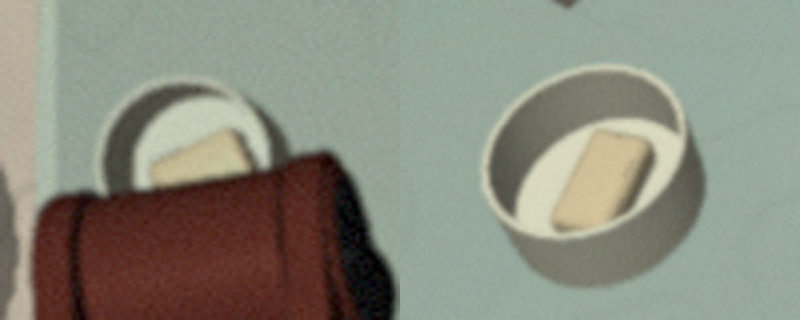

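The side crop shows the soap lying flat and free on the pot floor, and the pot has not moved. In the top crop the arm hides part of the pot. Next is the lid.

Run:
```python
from h import *
A=[180,0,0]; P=[546.5,-303.5]
goto(P+[220],A); st("above")
move_l(P+[180],speed=100); f0=get_obs()["wrist_force"][2]
for z in(165,155,150):
    move_l(P+[z],speed=50); o=st(z)
    if o["wrist_force"][2]-f0>5: break
grip(15,50); st("grip")
move_l(P+[215],speed=60); o=st("up")
for c in("top","side"): get_image(c)
# joint fit with known-grip height: disc top ~ +65
M=[cyl(60,200,209),cyl(46,192,200)]
q={c:pick("lid",c,proj([[P[0],P[1],205]],get_calibration(c))[0]) for c in("side","top")}
print({c:None if m is None else int(m.sum()) for c,m in q.items()})
if q["side"] is not None: print("side",fit(M,{"side":q["side"]},P))
if q["top"] is not None: print("top",fit(M,{"top":q["top"]},P))
t=get_image("top")[150:310,330:510];s=get_image("side")[90:250,290:470]
cv2.imwrite("pics/lift.png",cv2.hconcat([cv2.resize(x,(400,356),interpolation=2) for x in(t,s)])[:,:,::-1])
```

```text
above 16.46 [ 546.9 -302.3  220.1] [-0.4  0.4  0.1] 51.8 [-1.8e+02 -0.0e+00  1.0e-01]
165 17.46 [ 546.2 -303.3  164.5] [ 0.2  1.6 -0.8] 52.0 [-180.    0.   -0.]
155 17.81 [ 546.1 -303.2  154.3] [-0.5 -0.   0.1] 52.4 [-1.8e+02  1.0e-01 -0.0e+00]
150 18.06 [ 546.2 -303.3  149.5] [0.2 0.9 0.3] 52.0 [-180.    0.    0.]
grip 18.43 [ 546.8 -303.7  150.4] [0.6 0.3 1.3] 22.2 [180.  -0.   0.]
up 19.66 [ 546.1 -303.2  214.2] [ 0.3  0.1 -1.9] 22.5 [-1.8e+02  1.0e-01  0.0e+00]
{'side': 1308, 'top': 596}
side (array([ 542.44495008, -302.5566175 ]), array([0.867]))
top (array([ 547.03691224, -300.97230701]), array([0.277]))
```

View pics/lift.png

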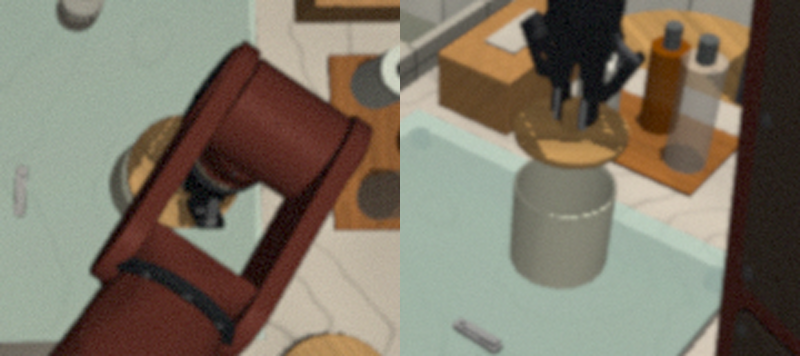

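The side crop shows the lid held by its knob, level and clear of the tall pot, which still stands. I'll carry it in a straight line, well away from the toothbrush, and measure the lid again above the low pot.

Run:
```python
from h import *
P=[606.3,309]
move_l([546.5,-303.5,235],speed=100); move_l(P+[235],speed=170); st("over"); move_l(P+[150],speed=80); wait(.3); o=st("150")
for c in("top","side"): get_image(c)
b=o["tcp_pos"][2]-23.
M=[cyl(60,b+8,b+17),cyl(46,b,b+8)]
q={c:pick("lid",c,proj([[P[0],P[1],b+12]],get_calibration(c))[0]) for c in("side","top")}
for c in q:
  if q[c] is not None: print(c,int(q[c].sum()),fit(M,{c:q[c]},P))
k=get_calibration("side")
im=get_image("side").copy()[:,:,::-1].copy()
big=cv2.resize(im[260:420,60:240],(720,640),interpolation=2)
def dr(M,p,col):
    for i in(0,72):
        z=(proj(place(M,*p)[i:i+72],k)-[60,260]+.5)*4
        cv2.polylines(big,[np.round(z).astype(np.int32)],True,col,1,cv2.LINE_AA)
dr(MODEL["low_pot"][0],P,(0,0,255)); dr(M[0],o["tcp_pos"][:2],(255,0,0)); 
cv2.imwrite("pics/over.png",cv2.resize(big,(675,600)))
```

```text
over 24.07 [606.3 308.7 235. ] [ 0.5  0.2 -1.1] 22.1 [180.   0.  -0.]
150 25.58 [606.5 309.1 150.5] [ 0.7  0.1 -1.1] 22.5 [-180.   -0.    0.]
side 2691 (array([605.92319339, 308.65702649]), array([0.757]))
top 1075 (array([606.23606119, 306.7743229 ]), array([0.556]))
```

View pics/over.png

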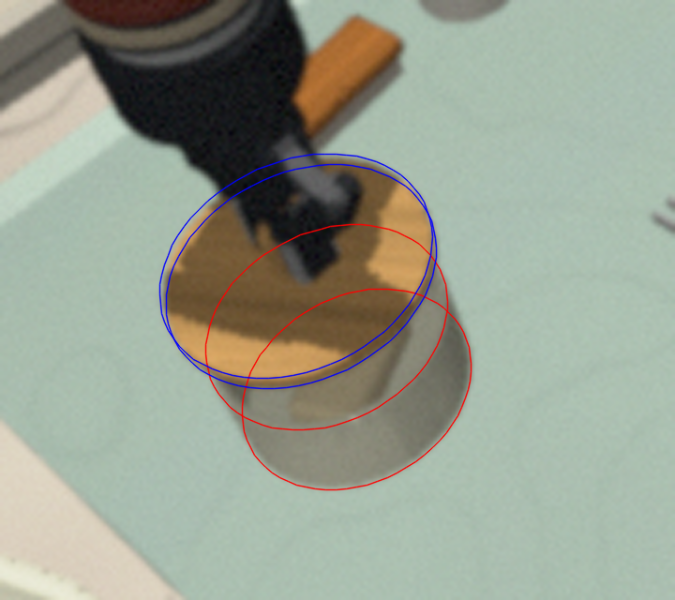

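Both overlays match the picture: the lid (blue) is concentric with the TCP and the pot (red) is where it was measured. I'll lower it in small steps and stop on contact.

Run:
```python
from h import *
P=[606.3,309]
move_l(P+[122],speed=80); wait(.2); f0=np.mean([get_obs()["wrist_force"][2] for _ in range(5)])
for z in(117,113,110,108,106.5,105.5,104.5,103.5,102.5):
    move_l(P+[z],speed=20); wait(.1); o=st(z)
    if o["wrist_force"][2]-f0>3.5: break
```

```text
117 27.03 [606.3 309.  116.9] [ 0.1 -0.9 -1.1] 22.5 [180.   0.  -0.]
113 27.48 [606.3 309.  112.9] [ 0.9  0.4 -2.4] 21.8 [180.   0.  -0.]
110 27.88 [606.3 309.  109.9] [-0.1 -0.5 -2.1] 21.9 [180.   0.  -0.]
108 28.23 [606.3 309.  107.9] [ 0.6  0.5 -1.8] 22.5 [180.   0.  -0.]
106.5 28.58 [606.3 309.  106.4] [ 0.8 -0.8 -0.9] 22.3 [180.   0.  -0.]
105.5 28.93 [606.3 309.  105.5] [ 0.2 -0.4 -1.7] 22.4 [180.   0.  -0.]
104.5 29.28 [606.4 309.  105.4] [-3.2 -2.1  4.7] 22.3 [-180.   -0.    0.]
```

Contact came at 105.4, against an expected 105, so the lid is home. I'll release it, retreat and check.

Run:
```python
from h import *
P=[606.3,309]
move_l(P+[105.2],speed=20); wait(.2); st("held"); grip(50); st("open")
move_l(P+[200],speed=80); st("up"); move_l([480,-50,260],speed=180); wait(.3); st("away")
for c in("top","side"): get_image(c)
M=[cyl(60,90,99),cyl(12,99,127)]
q={c:pick("lid",c,proj([[*P,100]],get_calibration(c))[0]) for c in("side","top")}
for c in q:
  if q[c] is not None: print(c,int(q[c].sum()),fit(M,{c:q[c]},P))
pp=pick("tall_pot","side",(363,198)); print("tall",fit([cyl(56,30,135)],{"side":pp},[546,-303]) if pp is not None else None)
out=[]
for c,(x,y,w,h) in(("side",(90,290,130,120)),("top",(110,160,130,120))):
    k=get_calibration(c); big=cv2.resize(get_image(c)[y:y+h,x:x+w,::-1].copy(),(w*3,h*3),interpolation=2)
    for m,col in((MODEL["low_pot"][0],(0,0,255)),(M[0],(255,0,0))):
        for i in(0,72): cv2.polylines(big,[np.round((proj(place(m,*P)[i:i+72],k)-[x,y]+.5)*3).astype(np.int32)],True,col,1,cv2.LINE_AA)
    out.append(big)
cv2.imwrite("pics/end.png",cv2.hconcat(out)); cv2.imwrite("pics/end_side.png",get_image("side")[:,:,::-1])
```

```text
held 29.73 [606.5 309.1 105.4] [-2.2 -0.8  4.1] 22.4 [-180.   -0.    0.]
open 30.12 [606.2 308.9 104.7] [ 0.3 -0.6 -0. ] 50.4 [180.   0.  -0.]
up 31.45 [605.7 308.8 198.9] [ 0.5  0.8 -0.8] 49.9 [ 1.8e+02  1.0e-01 -0.0e+00]
away 34.04 [480.1 -49.8 259.9] [0.8 0.2 0.1] 49.9 [-180.    0.    0.]
side 3163 (array([606.10086077, 307.96617445]), array([0.947]))
top 1674 (array([605.09665404, 309.16254942]), array([0.94]))
tall (array([ 545.45546368, -304.6319791 ]), array([0.729]))
```

View pics/end.png

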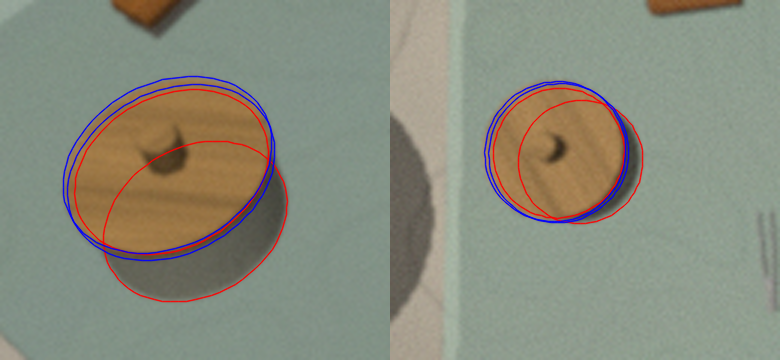

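View pics/end_side.png

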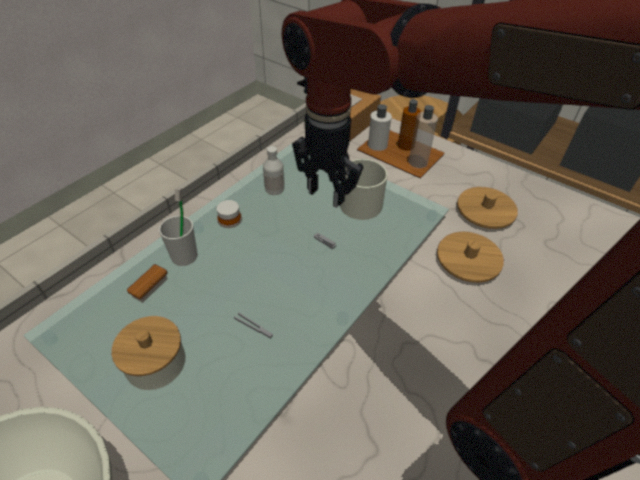

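The lid at (146,346) in the side view matches the seated model in both cameras. The tall pot at (362,190) is open and the bystanders are where they were. I'm handing in.

```bash
python3 -c "
from station import *
print(sign_off())"
```

```text
the job is handed in; nothing more can be done
None
```

The soap is in the low pot with the lid on it, and I handed the job in after about 34 s of robot time; no verdict came back. I chose the smallest of the three lid-like discs, the one on the tall pot.

- **Soap:** I set it down in the low pot; the side camera showed it flat and free on the pot floor before the lid went on.
- **Lid:** I lowered it in small steps. Contact came at a TCP height of 105.4 mm, against 105 mm expected for fully home, at about 5 N.
- **Centring:** after release, the fitted lid position was within about 1.5 mm of the low pot's measured centre in both cameras (overlap 0.95 and 0.94). I judged the level by eye against that overlay and did not measure a tilt angle.
- **Pots and bystanders:** the tall pot is open, and its fit is about 1.5 mm from where it started. That fit overlapped poorly (0.73) because the gripper hid part of the pot. The bystanders looked unmoved in the last side picture.
- **Weak checks:** the top-camera fits were unreliable whenever the arm hid the target, with overlaps of 0.28 to 0.56. For those steps I relied on the side camera.

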